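Check the sugar tins by weight and hold up the full one

TASK

Pull the drawer of the countertop unit fully out and find out by hefting which of the three identical sugar tins is empty, which is half full and which is full. Stand the empty one on the red board to be refilled, leave the half-full one standing in a well of the drawer, and finish still holding the full one upright in the gripper, about 20 cm clear above the worktop, for it to be taken from you. Set the tins down without banging them, keep all three upright, and leave everything else where it stands.

Things in the scene. Friction and masses are not known exactly. Their poses are not given: they have to be found in the camera images.
- cabinet: fixed countertop drawer unit of pale wood, 170 mm deep (x), 330 wide (y), 108 high; a honey jar, pepper mill and spice jar are fixed on the back half of its top (up to 280 mm above the worktop). Origin: centre of its underside, x to its back, y to its left, z up; front face at x = -85 mm
- drawer (a joint): its one drawer: 0 = shut, 0.105 m = fully out, towards the robot along the unit's -x, at a stop; starts shut, stays where left (2 N friction). Front panel 14 mm thick, top edge 92 mm above the worktop; side walls reach 54 mm above the worktop, 288 mm apart. Shut, the unit's top covers the tins
- drawer_knob (a point): middle of the head of the drawer's dark round knob, 70 mm above the worktop, 25 mm in front of the drawer's face: head 26 mm in diameter, 22 mm long along the unit's x, on a thin neck. Can be pinched from above, fingers closing along the unit's y. Axes as cabinet; moves with the drawer
- well_left (a point): centre of the floor of the drawer's left well (seen from the robot), a round recess 62 mm wide, 12 mm deep, floor 18 mm above the worktop, in which a tin stands; moves with the drawer; axes as cabinet. The wells lie in a row along y, 90 mm apart, 52 mm behind the drawer's front face
- well_mid (a point): centre of the floor of the drawer's middle well (seen from the robot), a round recess 62 mm wide, 12 mm deep, floor 18 mm above the worktop, in which a tin stands; moves with the drawer; axes as cabinet
- well_right (a point): centre of the floor of the drawer's right well (seen from the robot), a round recess 62 mm wide, 12 mm deep, floor 18 mm above the worktop, in which a tin stands; moves with the drawer; axes as cabinet
- tin_a: one of three identical-looking closed sugar tins: round, blue, 56 mm in diameter, 71 mm high; steel lid 58 mm in diameter on its top 23 mm, does not come off. Origin: centre of its underside, z up. One is empty (0.07 to 0.11 kg), one half full (0.20 to 0.24 kg), one full (0.35 to 0.42 kg), told apart only by weight. Each starts in one of the drawer's wells, in any order
- tin_b: one of three identical-looking closed sugar tins: round, blue, 56 mm in diameter, 71 mm high; steel lid 58 mm in diameter on its top 23 mm, does not come off. Origin: centre of its underside, z up. One is empty (0.07 to 0.11 kg), one half full (0.20 to 0.24 kg), one full (0.35 to 0.42 kg), told apart only by weight. Each starts in one of the drawer's wells, in any order
- tin_c: one of three identical-looking closed sugar tins: round, blue, 56 mm in diameter, 71 mm high; steel lid 58 mm in diameter on its top 23 mm, does not come off. Origin: centre of its underside, z up. One is empty (0.07 to 0.11 kg), one half full (0.20 to 0.24 kg), one full (0.35 to 0.42 kg), told apart only by weight. Each starts in one of the drawer's wells, in any order
- board: red chopping board, 170 mm (its x) by 260 mm (its y), 11 mm thick, with a grip slot at one end (solid to the touch), lying on the worktop at the right with its long side pointing away from the robot; origin at the centre of its underside, z up
- mug: white mug with dark stripes, 86 mm wide, 90 mm high, standing near the front edge, left; origin under its centre
- fork_1: steel table fork, 204x28x18 mm, lying along the front edge of the worktop before the drawer unit; origin under its centre
- lemon_1: lemon, 78x55x56 mm, behind the red board; origin under its centre
- garlic_1: garlic bulb, 60 mm, left of the drawer unit, by the sink; origin under its centre

How it is judged:
On the way, in this order (a step that is already met when the one before it is completed fails the run):
1. the drawer is pulled fully out (at least 95 mm) (value of joint drawer above 0.095 m), for 0.2 s.
2. the empty tin stands upright on the red board, let go (((x of tin_a in the frame of board between -0.075 and 0.075 m and y of tin_a in the frame of board between -0.12 and 0.12 m and z of tin_a in the frame of board between 0.006 and 0.017 m and contact force between tin_a and board between 0.3 and 1.5 N and angle between tin_a's own z axis and vertical below 0.12 rad and contact force between the fingers and tin_a below 0.1 N and linear speed of tin_a below 0.05 m/s) or (x of tin_b in the frame of board between -0.075 and 0.075 m and y of tin_b in the frame of board between -0.12 and 0.12 m and z of tin_b in the frame of board between 0.006 and 0.017 m and contact force between tin_b and board between 0.3 and 1.5 N and angle between tin_b's own z axis and vertical below 0.12 rad and contact force between the fingers and tin_b below 0.1 N and linear speed of tin_b below 0.05 m/s) or (x of tin_c in the frame of board between -0.075 and 0.075 m and y of tin_c in the frame of board between -0.12 and 0.12 m and z of tin_c in the frame of board between 0.006 and 0.017 m and contact force between tin_c and board between 0.3 and 1.5 N and angle between tin_c's own z axis and vertical below 0.12 rad and contact force between the fingers and tin_c below 0.1 N and linear speed of tin_c below 0.05 m/s))), for 0.2 s.
At the end, for the whole second after the job is handed in: Full tin held still, upright (0.35 rad), by the fingers alone, underside over 150 mm above the worktop; empty tin (under 1.5 N) on the board, centre 10 mm inside its edge; half-full tin (1.5 to 2.9 N) on a well's floor, within 8 mm of centre; both upright (0.12 rad), let go, at rest (((x of tin_a in the frame of board between -0.075 and 0.075 m and y of tin_a in the frame of board between -0.12 and 0.12 m and z of tin_a in the frame of board between 0.006 and 0.017 m and contact force between tin_a and board between 0.3 and 1.5 N and angle between tin_a's own z axis and vertical below 0.12 rad and contact force between the fingers and tin_a below 0.1 N and linear speed of tin_a below 0.05 m/s) or (x of tin_b in the frame of board between -0.075 and 0.075 m and y of tin_b in the frame of board between -0.12 and 0.12 m and z of tin_b in the frame of board between 0.006 and 0.017 m and contact force between tin_b and board between 0.3 and 1.5 N and angle between tin_b's own z axis and vertical below 0.12 rad and contact force between the fingers and tin_b below 0.1 N and linear speed of tin_b below 0.05 m/s) or (x of tin_c in the frame of board between -0.075 and 0.075 m and y of tin_c in the frame of board between -0.12 and 0.12 m and z of tin_c in the frame of board between 0.006 and 0.017 m and contact force between tin_c and board between 0.3 and 1.5 N and angle between tin_c's own z axis and vertical below 0.12 rad and contact force between the fingers and tin_c below 0.1 N and linear speed of tin_c below 0.05 m/s)) and ((((horizontal distance between tin_a and well_left below 0.008 m and z of tin_a in the frame of well_left below 0.005 m) or (horizontal distance between tin_a and well_mid below 0.008 m and z of tin_a in the frame of well_mid below 0.005 m) or (horizontal distance between tin_a and well_right below 0.008 m and z of tin_a in the frame of well_right below 0.005 m)) and contact force between tin_a and cabinet between 1.5 and 2.9 N and angle between tin_a's own z axis and vertical below 0.12 rad and contact force between the fingers and tin_a below 0.1 N and linear speed of tin_a below 0.05 m/s) or (((horizontal distance between tin_b and well_left below 0.008 m and z of tin_b in the frame of well_left below 0.005 m) or (horizontal distance between tin_b and well_mid below 0.008 m and z of tin_b in the frame of well_mid below 0.005 m) or (horizontal distance between tin_b and well_right below 0.008 m and z of tin_b in the frame of well_right below 0.005 m)) and contact force between tin_b and cabinet between 1.5 and 2.9 N and angle between tin_b's own z axis and vertical below 0.12 rad and contact force between the fingers and tin_b below 0.1 N and linear speed of tin_b below 0.05 m/s) or (((horizontal distance between tin_c and well_left below 0.008 m and z of tin_c in the frame of well_left below 0.005 m) or (horizontal distance between tin_c and well_mid below 0.008 m and z of tin_c in the frame of well_mid below 0.005 m) or (horizontal distance between tin_c and well_right below 0.008 m and z of tin_c in the frame of well_right below 0.005 m)) and contact force between tin_c and cabinet between 1.5 and 2.9 N and angle between tin_c's own z axis and vertical below 0.12 rad and contact force between the fingers and tin_c below 0.1 N and linear speed of tin_c below 0.05 m/s)) and ((height (world z) of tin_a above 0.15 m and angle between tin_a's own z axis and vertical below 0.35 rad and contact force between the fingers and tin_a above 1 N and linear speed of tin_a below 0.06 m/s and contact force between tin_a and cabinet below 0.1 N and contact force between tin_a and board below 0.1 N) or (height (world z) of tin_b above 0.15 m and angle between tin_b's own z axis and vertical below 0.35 rad and contact force between the fingers and tin_b above 1 N and linear speed of tin_b below 0.06 m/s and contact force between tin_b and cabinet below 0.1 N and contact force between tin_b and board below 0.1 N) or (height (world z) of tin_c above 0.15 m and angle between tin_c's own z axis and vertical below 0.35 rad and contact force between the fingers and tin_c above 1 N and linear speed of tin_c below 0.06 m/s and contact force between tin_c and cabinet below 0.1 N and contact force between tin_c and board below 0.1 N))); the arm keeps its last pose, push and grip.
It fails at once if a tin is tipped over (more than 0.6 rad from upright) (angle between any of tin_a, tin_b, tin_c's own z axis and vertical above 0.6 rad).
It fails at once if a tin is banged down on the board or into the drawer (more than 60 N) (contact force between any of tin_a, tin_b, tin_c and board above 60 N or contact force between any of tin_a, tin_b, tin_c and cabinet above 60 N).
It fails at once if the red board is pushed more than 50 mm (distance of board from where it was at the start of the episode above 0.05 m).
It fails at once if a bystander is moved more than 30 mm (distance of any of mug, fork_1, lemon_1, garlic_1 from where it was at the start of the episode above 0.03 m).
It also fails if it takes over 72 s, if anything falls off the work surface, if the arm or the gripper's body presses on something with over 40 N, if the wrist force passes 120 N, or if a joint passes its speed limit or range.

ROBOT

A 6-joint arm with a two-finger parallel gripper is mounted at the origin on a cart in front of the work surface, level with it; the furniture and walls round the work are solid. World frame = base frame: x ahead of the robot, y to its left, z up, the work surface at z = 0. Lengths are in m, angles in rad, forces in N, time in s.
With the tool pointing down it reaches from about 0.25 to 0.775 m from the base axis. Payload 4 kg.
Tool frame: the origin (TCP) lies between the finger pads; the fingertips stand 25 mm ahead of it and the grasp point (between the pads) lies 6 mm ahead of it (r.finger_overhang is the distance from the TCP to the fingertips, in m); z points along the fingers, y is the direction in which the jaws open and shut (so a half turn about z gives the same grasp; the last joint's range is limited). The gripper opens to 85 mm and grips with 20 to 120 N. Pads are 22 mm wide; open, the fingers measure 114 mm over their backs; the gripper's body (76 mm by 85 mm) begins 54 mm behind the grasp point. The pads swing forward as they close: fully open they stand 13 mm farther back than shut.
Start: joints at [-1.304, 0.087, 1.371, -0, 1.684, -0.103], TCP at [0.199, -0.513, 0.256] pointing down, gripper open.
Joint ranges: [-3.1, 3.1], [-0.76, 2.03], [0.27, 2.55], [-1.08, 4.22], [0.17, 2.65], [-2.57, 2.57]. Speed limits (rad/s): [2.79, 2.79, 3.14, 3.14, 3.14, 3.14].

INTERFACE

Orientations are given as [roll, pitch, yaw] about the fixed x, y, z axes, in that order (R = Rz(yaw) Ry(pitch) Rx(roll)).
In Python, from workcell import r gives the robot as it stands. The module is installed in compiled form; this text tells all that it offers.
- The arm moves only by the tool apply_moves, never from a script. Its argument "targets" is a list of rows, each a list of 7 numbers: the shift along the world's x, y, z scaled (see below), then the turn, a rotation vector about the world's x, y, z scaled (see below), then the opening, from -1 (shut) to 1 (fully open). In form: [[tx, ty, tz, wx, wy, wz, fingers], ...]. A call has 1 to 10 rows; each row is the pose to reach, as a shift and turn from the pose commanded when the call began, turning the shorter way round; what a row does not reach only later rows make up. The controller multiplies each number of a shift by 25 cm and each number of a turn by pi rad. A row lasts 1/10 s, in which the tool goes at most 50 mm and 8.59 degrees, less where a joint would pass 70% of its speed; a pose out of reach is approached as far as the arm can. A call with a number of a shift or a turn outside -1 to 1 is refused whole. A call with a gripper value outside its range is refused whole. The fingers move at their own pace and stop on an object; the grip force is fixed at half the most. Time passes only in rows, so rows that repeat a pose let the fingers close. It gives the time, the measured TCP pose, the force and the opening at its end, in the units of the state.
- r.get_state(): the state, without advancing time (a new reading comes with each control period).
- r.capture(name): name is "scene" or "top" or "wrist"; returns a dict with "frame" (420x560x3 uint8, red, green, blue), "K" (3x3 intrinsics, pixels), "view" (4x4, takes a point from world to camera coordinates). Camera axes: x right, y up, looking along -z (the intrinsics and any distortion apply to the point x, -y, -z); pixel columns grow to the right and rows downward; lengths in m; the calibration is good to about 2 mm. A picture is of the moment at which its call begins. There is no depth.
- r.sign_off(): hands the job in, once; it reports no verdict.
The state is a dict: "t": time; "q": joint angles; "joint_vel": joint speeds; "joint_torque": joint torques, N m; "eef_pos": TCP position; "eef_rot": TCP orientation; "wrist_force": force on the tool from outside, world axes, zero at the start; "wrist_torque": the same for the moment, N m; "width": finger opening in m.
Only numpy, scipy, OpenCV 4.12 (cv2) and the standard library are available. Lean on these libraries where they do the work, as an engineer would, in place of code of your own. Each camera call takes 0.05 s, during which the arm holds its last target. There are 200 camera calls.

## Working session

There is one attempt and no reset: what is moved stays moved. The work goes in short steps, Python scripts to look and compute and a tool call to move; the robot and the scene stay as the last step left them, time stands still between calls to the robot, and variables do not carry over. Pictures are saved under pics/ and viewed, about 8 in all and at most 12, crops included, and the job is handed in when it is done.

Besides the shell and the picture viewer there is one more tool, called after "Call:" as a command line: name --pt "numbers of a row" for each row, then --argument value for the rest. apply_moves: Moves the arm, as the interface text tells. Shifts and turns lie within -1 to 1; 1 stands for 25 cm of shift or pi rad of turn. Its arguments: {"type":"object","properties":{"targets":{"type":"array"}},"required":["targets"]}

```bash
mkdir -p pics; cat > h.py <<'E'
import numpy as np, cv2
from workcell import r
def cap(n,f):
    c=r.capture(n); cv2.imwrite('pics/'+f,c['frame'][:,:,::-1]); np.savez('pics/'+f+'.npz',K=c['K'],V=c['view']); return c
def ray(c,u,v,z):
    K,V=c['K'],c['view']if 'view' in c else c['V']
    d=np.linalg.inv(K)@[u,v,1]; d=np.array([d[0],-d[1],-d[2]])
    R=V[:3,:3]; o=-R.T@V[:3,3]; d=R.T@d
    return o+d*(z-o[2])/d[2]
def proj(c,p):
    K,V=c['K'],c['view']if 'view' in c else c['V']
    q=V[:3,:3]@p+V[:3,3]; q=K@[q[0],-q[1],-q[2]]; return q[:2]/q[2]
E
python3 - <<'E'
from h import *
for n in('scene','top'):
    c=cap(n,n+'0.png'); print(n,c['K'].round(1).tolist(),c['view'].round(3).tolist(),{k for k in c})
s=r.get_state(); print({k:np.round(v,3).tolist() for k,v in s.items()}, r.finger_overhang)
E
```

```text
scene [[437.6, 0.0, 284.8], [0.0, 437.6, 201.1], [0.0, 0.0, 1.0]] [[-0.769, -0.639, 0.011, 0.424], [0.362, -0.422, 0.831, -0.244], [-0.527, 0.644, 0.556, -0.918], [0.0, 0.0, 0.0, 1.0]] {'frame', 'K', 'view'}
top [[421.8, 0.0, 279.3], [0.0, 421.8, 210.4], [0.0, 0.0, 1.0]] [[0.017, -1.0, 0.005, 0.021], [0.992, 0.017, 0.124, -0.539], [-0.124, 0.002, 0.992, -0.989], [0.0, 0.0, 0.0, 1.0]] {'frame', 'K', 'view'}
{'t': 0.1, 'q': [-1.304, 0.088, 1.372, 0.0, 1.684, -0.103], 'joint_vel': [0.003, -0.002, -0.004, -0.0, 0.0, -0.001], 'joint_torque': [0.002, -35.302, -31.422, -0.0, 0.008, -0.0], 'eef_pos': [0.199, -0.512, 0.255], 'eef_rot': [-3.139, -0.0, 0.37], 'wrist_force': [-0.183, 0.222, 0.271], 'wrist_torque': [-0.011, -0.017, -0.019], 'width': 0.085} 0.025
```

View pics/scene0.png

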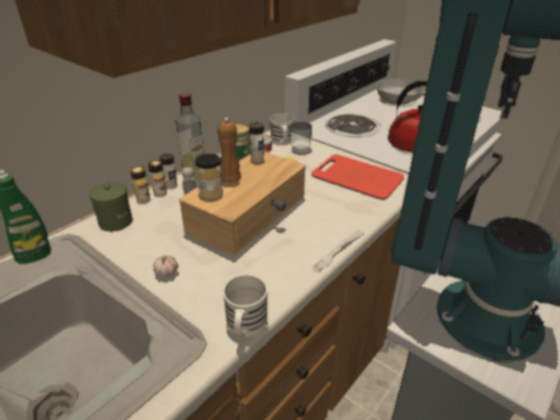

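View pics/top0.png

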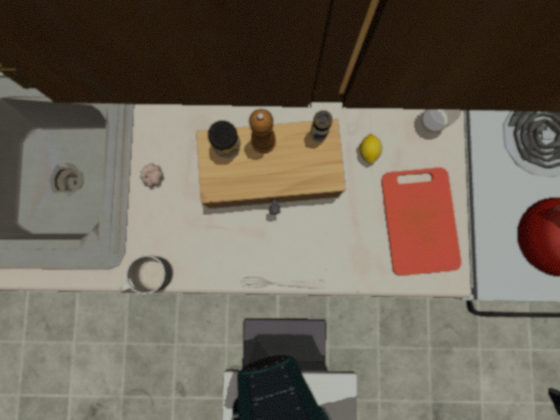

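The scene shows the drawer unit, with its knob near (275,208) in the top picture. The board is at about (421,222), the mug at (147,275), and the fork at (285,283). I'll enlarge the top picture to measure.

```bash
python3 - <<'E'
import cv2
i=cv2.imread('pics/top0.png')[100:300,190:470]
cv2.imwrite('pics/crop0.png',cv2.resize(i,None,fx=2.857,fy=2.857,interpolation=cv2.INTER_CUBIC))
E
```

```text
(no output)
```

View pics/crop0.png

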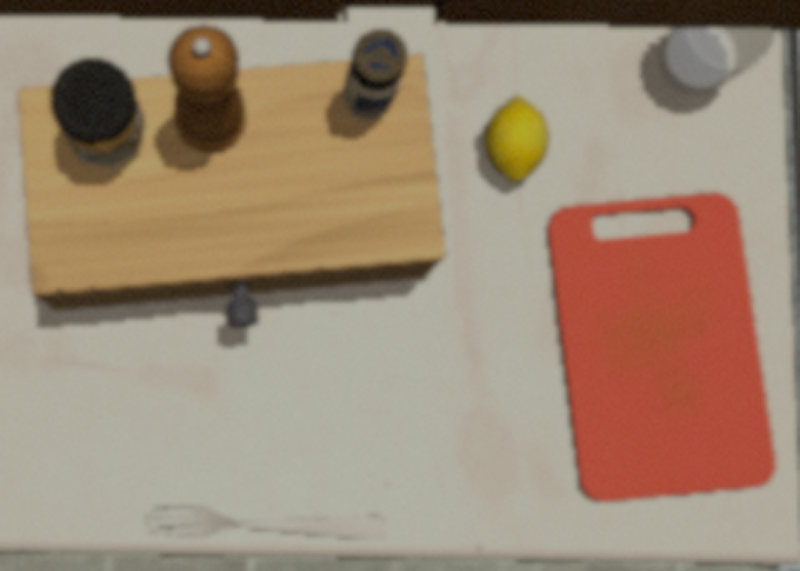

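Cabinet top corners in the crop: (37,293), (442,259), (425,57), (20,88). Knob head (241,310). Board centre about (662,347).

```bash
cat >> h.py <<'E'
def load(f): d=np.load('pics/'+f+'.npz'); return {'K':d['K'],'view':d['V']}
E
python3 - <<'E'
from h import *
c=load('top0.png')
P=lambda u,v,z: ray(c,190+u/2.857,100+v/2.857,z).round(4)
fl,fr,br,bl=[P(*p,.108)[:2] for p in((37,293),(442,259),(425,57),(20,88))]
print(fl,fr,br,bl,np.linalg.norm(fl-fr),np.linalg.norm(fl-bl),np.linalg.norm(fr-br))
d=fl-fr; yaw=np.arctan2(-d[0],d[1]); print('yaw',yaw, 'back', np.arctan2(-(bl-br)[0],(bl-br)[1]))
print('sides',[np.arctan2(*(a-b)[::-1]) for a,b in((bl,fl),(br,fr))])
C=(fl+fr+br+bl)/4; x=np.array([np.cos(yaw),np.sin(yaw)]); y=np.array([-x[1],x[0]])
print('C',C)
print('knob',P(241,310,.070),'pred',C-x*.110, 'front of head',P(241,327,.07))
b=[P(*p,.011)[:2] for p in((547,203),(740,192),(776,490),(580,503))];print('board',b,np.mean(b,0))
s=.105
for n,o in(('L',.09),('M',0),('R',-.09)): print(n,C+x*(-.085-s+.052)+y*o)
print('fork',P(150,520,.01),P(383,523,.01))
print('kettle/ etc mug', ray(c,147,275,.09))
E
```

```text
[0.5437 0.2027] [ 0.5764 -0.1165] [ 0.7418 -0.1031] [0.7099 0.2229] 0.32087058138757435 0.1674230569545306 0.16594191754948476
yaw 0.10208747743243968 back 0.09754222415209676
sides [np.float64(0.12094709545638059), np.float64(0.08083916409038686)]
C [0.64295 0.0515 ]
knob [0.5379 0.0422 0.07  ] pred [0.5335227  0.04028987] front of head [0.5239 0.0419 0.07  ]
board [array([ 0.645 , -0.2243]), array([ 0.6579, -0.3945]), array([ 0.3986, -0.4166]), array([ 0.3848, -0.249 ])] [ 0.521575 -0.3211  ]
L [0.49649656 0.12696781]
M [0.50566848 0.03743639]
R [ 0.51484041 -0.05209504]
fork [0.3644 0.1168 0.01  ] [ 0.3652 -0.0813  0.01  ]
kettle/ etc mug [0.37995173 0.32486657 0.09      ]
```

Call:
apply_moves --pt "0.6 1 -0.1 0 0 -0.086 1" --pt "0.6 1 -0.1 0 0 -0.086 1" --pt "0.6 1 -0.1 0 0 -0.086 1" --pt "0.6 1 -0.1 0 0 -0.086 1" --pt "0.6 1 -0.1 0 0 -0.086 1" --pt "0.6 1 -0.1 0 0 -0.086 1" --pt "0.6 1 -0.1 0 0 -0.086 1"

```text
t: 0.8
eef_pos: [0.3503, -0.2585, 0.2305]
eef_rot: [-3.139, -0.0, 0.107]
wrist_force: [0.2, -0.3, 0.1]
width: 0.0853
```

Call:
apply_moves --pt "0.6 1 -0.1 0 0 0 1" --pt "0.6 1 -0.1 0 0 0 1" --pt "0.6 1 -0.1 0 0 0 1" --pt "0.6 1 -0.1 0 0 0 1" --pt "0.6 1 -0.1 0 0 0 1" --pt "0.6 1 -0.1 0 0 0 1" --pt "0.6 1 -0.1 0 0 0 1"

```text
t: 1.5
eef_pos: [0.5, -0.0096, 0.2049]
eef_rot: [-3.14, 0.001, 0.105]
wrist_force: [-0.5, -0.5, 0.1]
width: 0.0852
```

Call:
apply_moves --pt "0.144 0.204 -0.1 0 0 0 1" --pt "0.144 0.204 -0.1 0 0 0 1" --pt "0.144 0.204 -0.3 0 0 0 1" --pt "0.144 0.204 -0.4 0 0 0 1" --pt "0.144 0.204 -0.5 0 0 0 1" --pt "0.144 0.204 -0.508 0 0 0 1" --pt "0.144 0.204 -0.508 0 0 0 1"

```text
t: 2.2
eef_pos: [0.5344, 0.037, 0.079]
eef_rot: [3.141, 0.002, 0.098]
wrist_force: [0.4, -0.0, 0.0]
width: 0.0852
```

Call:
apply_moves --pt "0 0 0 0 0 0 -1" --pt "0 0 0 0 0 0 -1" --pt "0 0 0 0 0 0 -1" --pt "0 0 0 0 0 0 -1" --pt "0 0 0 0 0 0 -1" --pt "0 0 0 0 0 0 -1" --pt "0 0 0 0 0 0 -1" --pt "0 0 0 0 0 0 -1"

```text
t: 3.0
eef_pos: [0.535, 0.0427, 0.0815]
eef_rot: [-3.133, -0.003, 0.101]
wrist_force: [-2.8, 11.2, 6.8]
width: 0.0232
```

Call:
apply_moves --pt "-0.04 0.004 0 0 0 0 -1" --pt "-0.08 0.0 0 0 0 0 -1" --pt "-0.13 -0.005 0 0 0 0 -1" --pt "-0.18 -0.01 0 0 0 0 -1" --pt "-0.23 -0.014 0 0 0 0 -1" --pt "-0.28 -0.018 0 0 0 0 -1" --pt "-0.33 -0.022 0 0 0 0 -1" --pt "-0.38 -0.026 0 0 0 0 -1" --pt "-0.42 -0.03 0 0 0 0 -1" --pt "-0.424 -0.03 0 0 0 0 -1"

```text
t: 4.0
eef_pos: [0.4305, 0.0318, 0.0816]
eef_rot: [-3.14, -0.008, 0.1]
wrist_force: [3.9, 5.5, 3.4]
width: 0.0233
```

Call:
apply_moves --pt "0 0 0 0 0 0 -1" --pt "0 0 0 0 0 0 -1"

```text
t: 4.2
eef_pos: [0.4305, 0.0319, 0.0815]
eef_rot: [-3.139, -0.006, 0.1]
wrist_force: [3.0, 5.5, 7.2]
width: 0.0235
```

```bash
python3 - <<'E'
from h import *
cap('top','top1.png'); c=cv2.imread('pics/top1.png')[100:300,190:470]
cv2.imwrite('pics/crop1.png',cv2.resize(c,None,fx=2.857,fy=2.857,interpolation=cv2.INTER_CUBIC))
E
```

```text
(no output)
```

View pics/crop1.png

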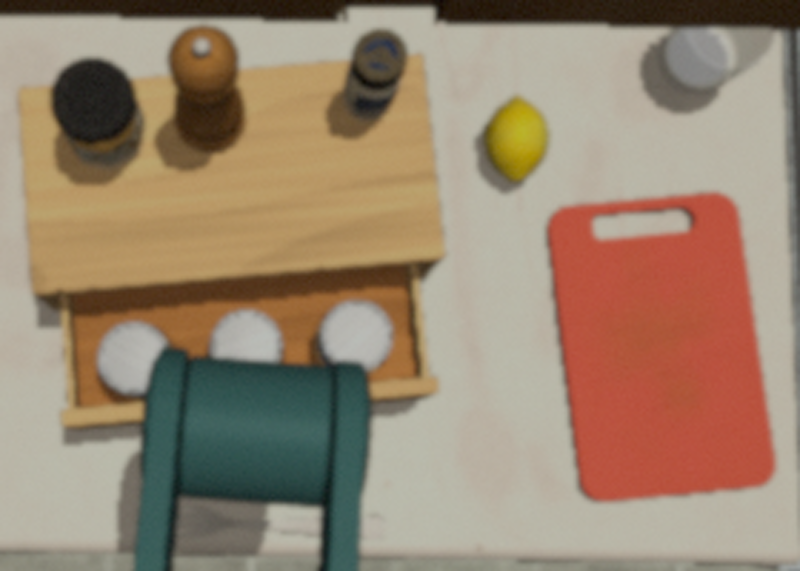

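The drawer is out, with lids at crop (134,358), (247,346) and (356,337). I'll pull a little more to confirm the stop, then release.

Call:
apply_moves --pt "-0.02 -0.002 0 0 0 0 -1" --pt "-0.024 -0.002 0 0 0 0 -1" --pt "-0.024 -0.002 0 0 0 0 -1"

```text
t: 4.55
eef_pos: [0.4302, 0.0318, 0.0817]
eef_rot: [-3.139, -0.021, 0.099]
wrist_force: [20.1, 6.1, -10.1]
width: 0.0231
```

Call:
apply_moves --pt "0 0 0 0 0 0 0.6" --pt "0 0 0 0 0 0 0.6" --pt "0 0 0 0 0 0 0.6" --pt "0 0 0 0 0 0 0.6" --pt "0 0 0.1 0 0 0 0.6" --pt "0 0 0.3 0 0 0 0.6" --pt "0 0 0.5 0 0 0 0.6" --pt "0 0 0.5 0 0 0 0.6"

```text
t: 5.35
eef_pos: [0.4265, 0.0298, 0.2125]
eef_rot: [3.139, -0.015, 0.1]
wrist_force: [0.2, -0.2, 0.7]
width: 0.0684
```

```bash
python3 - <<'E'
from h import *
c=load('top1.png')
P=lambda u,v,z: ray(c,190+u/2.857,100+v/2.857,z).round(4)
for p in ((134,358),(247,346),(356,337)): print(P(*p,.089))
print('panel top ends front',P(64,425,.092),P(437,389,.092))
print('wrist cam'); w=cap('wrist','w1.png'); print(w['view'].round(3).tolist()); print(r.get_state()['eef_pos'],r.get_state()['wrist_force'])
E
```

```text
[0.4953 0.1267 0.089 ]
[0.5065 0.0367 0.089 ]
[ 0.5152 -0.0504  0.089 ]
panel top ends front [0.441  0.1801 0.092 ] [ 0.4745 -0.1148  0.092 ]
wrist cam
[[0.101, -0.995, 0.003, -0.014], [0.962, 0.096, -0.254, -0.394], [0.253, 0.029, 0.967, -0.447], [0.0, 0.0, 0.0, 1.0]]
[0.4248897  0.02988471 0.20880552] [ 0.08852466 -0.66960251 -1.09557622]
```

View pics/w1.png

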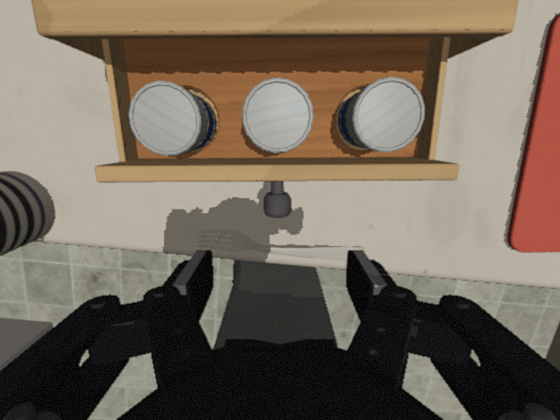

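Drawer is at its stop (20 N pull). Lids measure to within 1–2 mm of the well positions predicted from the unit. Next is the middle tin.

Call:
apply_moves --pt "0.2 0.02 0 0 0 0 0.7" --pt "0.324 0.03 0 0 0 0 0.7" --pt "0.324 0.03 0 0 0 0 0.7" --pt "0.324 0.03 -0.15 0 0 0 0.7" --pt "0.324 0.03 -0.3 0 0 0 0.7" --pt "0.324 0.03 -0.42 0 0 0 0.7" --pt "0.324 0.03 -0.5 0 0 0 0.7" --pt "0.324 0.03 -0.5 0 0 0 0.7"

```text
t: 6.2
eef_pos: [0.4992, 0.0376, 0.0744]
eef_rot: [-3.14, 0.011, 0.1]
wrist_force: [-1.2, 0.1, 0.4]
width: 0.0725
```

Call:
apply_moves --pt "0 0 0 0 0 0 -1" --pt "0 0 0 0 0 0 -1" --pt "0 0 0 0 0 0 -1" --pt "0 0 0 0 0 0 -1" --pt "0 0 0 0 0 0 -1"

```text
t: 6.7
eef_pos: [0.5039, 0.0376, 0.0797]
eef_rot: [3.141, -0.0, 0.1]
wrist_force: [-0.5, 1.2, -3.1]
width: 0.056
```

Call:
apply_moves --pt "0 0 0.1 0 0 0 -1" --pt "0 0 0.2 0 0 0 -1" --pt "0 0 0.3 0 0 0 -1" --pt "0 0 0.3 0 0 0 -1" --pt "0 0 0.3 0 0 0 -1" --pt "0 0 0.3 0 0 0 -1"

```text
t: 7.3
eef_pos: [0.5026, 0.0377, 0.1522]
eef_rot: [-3.141, 0.004, 0.1]
wrist_force: [-0.2, -0.5, -4.0]
width: 0.0566
```

```bash
cat > heft.py <<'E'
from h import *
F=[]
for i in range(8): r.capture('top'); s=r.get_state(); F.append(s['wrist_force'])
print(np.mean(F,0).round(2),np.std(F,0).round(2),s['eef_pos'].round(4) if hasattr(s['eef_pos'],'round') else s['eef_pos'],s['width'],s['t'])
E
python3 heft.py
```

```text
[-0.13  0.03 -4.02] [0.32 0.37 0.7 ] [0.5037 0.0376 0.154 ] 0.056571386418847076 7.7
```

Middle tin weighs about 4.0 N, so it is the full one. I'll put it back and try the right tin.

Call:
apply_moves --pt "0 0 -0.1 0 0 0 -1" --pt "0 0 -0.2 0 0 0 -1" --pt "0 0 -0.24 0 0 0 -1" --pt "0 0 -0.26 0 0 0 -1" --pt "0 0 -0.28 0 0 0 -1" --pt "0 0 -0.295 0 0 0 -1" --pt "0 0 -0.297 0 0 0 -1" --pt "0 0 -0.297 0 0 0 -1"

```text
t: 8.5
eef_pos: [0.5042, 0.0377, 0.0807]
eef_rot: [3.141, -0.001, 0.1]
wrist_force: [0.2, 0.6, -4.2]
width: 0.0563
```

Call:
apply_moves --pt "0 0 0 0 0 0 0.6" --pt "0 0 0 0 0 0 0.7" --pt "0 0 0 0 0 0 0.7" --pt "0 0 0 0 0 0 0.7" --pt "0 0 0.1 0 0 0 0.7" --pt "0 0 0.3 0 0 0 0.7" --pt "0 0 0.3 0 0 0 0.7" --pt "0 0 0.3 0 0 0 0.7"

```text
t: 9.3
eef_pos: [0.505, 0.0376, 0.1572]
eef_rot: [3.141, -0.005, 0.1]
wrist_force: [-0.0, 0.2, -0.4]
width: 0.0724
```

```bash
python3 heft.py
```

```text
[ 0.22  0.02 -0.2 ] [0.38 0.42 0.38] [0.5033 0.0377 0.1541] 0.07282169437909852 9.7
```

Call:
apply_moves --pt "0.02 -0.2 0 0 0 0 0.7" --pt "0.045 -0.356 0 0 0 0 0.7" --pt "0.045 -0.356 0 0 0 0 0.7" --pt "0.045 -0.356 -0.1 0 0 0 0.7" --pt "0.045 -0.356 -0.2 0 0 0 0.7" --pt "0.045 -0.356 -0.297 0 0 0 0.7" --pt "0.045 -0.356 -0.297 0 0 0 0.7"

```text
t: 10.4
eef_pos: [0.5119, -0.0502, 0.0765]
eef_rot: [-3.138, 0.009, 0.1]
wrist_force: [-0.2, -0.1, -0.8]
width: 0.0724
```

Call:
apply_moves --pt "0 0 0 0 0 0 -1" --pt "0 0 0 0 0 0 -1" --pt "0 0 0 0 0 0 -1" --pt "0 0 0 0 0 0 -1" --pt "0 0 0 0 0 0 -1"

```text
t: 10.9
eef_pos: [0.5153, -0.0514, 0.0815]
eef_rot: [3.141, -0.001, 0.1]
wrist_force: [-0.3, -0.0, 1.0]
width: 0.0562
```

Call:
apply_moves --pt "0 0 0.1 0 0 0 -1" --pt "0 0 0.2 0 0 0 -1" --pt "0 0 0.3 0 0 0 -1" --pt "0 0 0.3 0 0 0 -1" --pt "0 0 0.3 0 0 0 -1" --pt "0 0 0.3 0 0 0 -1"

```text
t: 11.5
eef_pos: [0.5141, -0.0512, 0.1542]
eef_rot: [-3.141, 0.003, 0.1]
wrist_force: [0.2, 0.1, -1.3]
width: 0.0564
```

```bash
python3 heft.py
```

```text
[-0.21  0.13 -1.01] [0.45 0.59 0.39] [ 0.5149 -0.0513  0.1554] 0.05643488123008967 11.9
```

Right tin is about 0.8 N, so it is the empty one. It goes to the board.

Call:
apply_moves --pt "0 -0.1 0.1 0 0 0 -1" --pt "-0.02 -0.25 0.1 0 0 0 -1" --pt "-0.03 -0.4 0.1 0 0 0 -1" --pt "-0.04 -0.55 0.1 0 0 0 -1" --pt "-0.05 -0.7 0.1 0 0 0 -1" --pt "-0.06 -0.85 0.1 0 0 0 -1" --pt "-0.06 -0.996 0.1 0 0 0 -1" --pt "-0.06 -0.996 0.0 0 0 0 -1" --pt "-0.06 -0.996 -0.1 0 0 0 -1" --pt "-0.06 -0.996 -0.2 0 0 0 -1"

```text
t: 12.9
eef_pos: [0.5, -0.301, 0.105]
eef_rot: [3.141, -0.0, 0.099]
wrist_force: [0.8, -0.3, -1.8]
width: 0.0564
```

Call:
apply_moves --pt "0 0 -0.03 0 0 0 -1" --pt "0 0 -0.06 0 0 0 -1" --pt "0 0 -0.08 0 0 0 -1" --pt "0 0 -0.1 0 0 0 -1" --pt "0 0 -0.112 0 0 0 -1" --pt "0 0 -0.112 0 0 0 -1" --pt "0 0 -0.112 0 0 0 -1"

```text
t: 13.6
eef_pos: [0.5003, -0.3004, 0.0783]
eef_rot: [3.141, -0.001, 0.1]
wrist_force: [0.6, -0.3, -0.1]
width: 0.0561
```

```bash
python3 heft.py
```

```text
[ 0.3   0.07 -0.89] [0.53 0.44 0.34] [ 0.5001 -0.3004  0.0779] 0.05647348013697516 14.0
```

Call:
apply_moves --pt "0 0 -0.004 0 0 0 -1" --pt "0 0 -0.008 0 0 0 -1" --pt "0 0 -0.008 0 0 0 -1" --pt "0 0 -0.012 0 0 0 -1" --pt "0 0 -0.012 0 0 0 -1" --pt "0 0 -0.012 0 0 0 -1"

```text
t: 14.6
eef_pos: [0.5, -0.3003, 0.0748]
eef_rot: [3.142, 0.0, 0.1]
wrist_force: [-0.5, 0.3, -1.3]
width: 0.0561
```

```bash
python3 heft.py
```

```text
[ 0.13  0.28 -1.09] [0.27 0.41 0.43] [ 0.5    -0.3004  0.0749] 0.05619388159670822 15.0
```

Call:
apply_moves --pt "0 0 -0.003 0 0 0 -1" --pt "0 0 -0.006 0 0 0 -1" --pt "0 0 -0.006 0 0 0 -1" --pt "0 0 -0.006 0 0 0 -1"

```text
t: 15.4
eef_pos: [0.5002, -0.3004, 0.0741]
eef_rot: [3.141, -0.001, 0.1]
wrist_force: [-1.6, 2.4, 4.5]
width: 0.0564
```

Call:
apply_moves --pt "0 0 0 0 0 0 0.6" --pt "0 0 0 0 0 0 0.7" --pt "0 0 0 0 0 0 0.7" --pt "0 0 0 0 0 0 0.7" --pt "0 0 0.1 0 0 0 0.7" --pt "0 0 0.3 0 0 0 0.7" --pt "0 0 0.4 0 0 0 0.7" --pt "0 0 0.4 0 0 0 0.7"

```text
t: 16.2
eef_pos: [0.5023, -0.3021, 0.1794]
eef_rot: [3.134, -0.008, 0.1]
wrist_force: [0.9, 0.1, -0.1]
width: 0.0722
```

Call:
apply_moves --pt "0 0.2 0 0 0 0 0.7" --pt "0 0.4 0 0 0 0 0.7" --pt "0 0.6 0 0 0 0 0.7" --pt "0 0.8 0 0 0 0 0.7" --pt "0 1 0 0 0 0 0.7" --pt "0 1 0 0 0 0 0.7"

```text
t: 16.8
eef_pos: [0.499, -0.0446, 0.172]
eef_rot: [-3.138, 0.002, 0.107]
wrist_force: [-0.2, -0.5, 0.6]
width: 0.0726
```

```bash
python3 - <<'E'
from h import *
cap('top','top2.png'); c=cv2.imread('pics/top2.png')[100:300,190:470]
cv2.imwrite('pics/crop2.png',cv2.resize(c,None,fx=2.857,fy=2.857,interpolation=cv2.INTER_CUBIC))
print(r.get_state()['eef_pos'])
E
```

```text
[ 0.49929616 -0.0475162   0.17210122]
```

View pics/crop2.png

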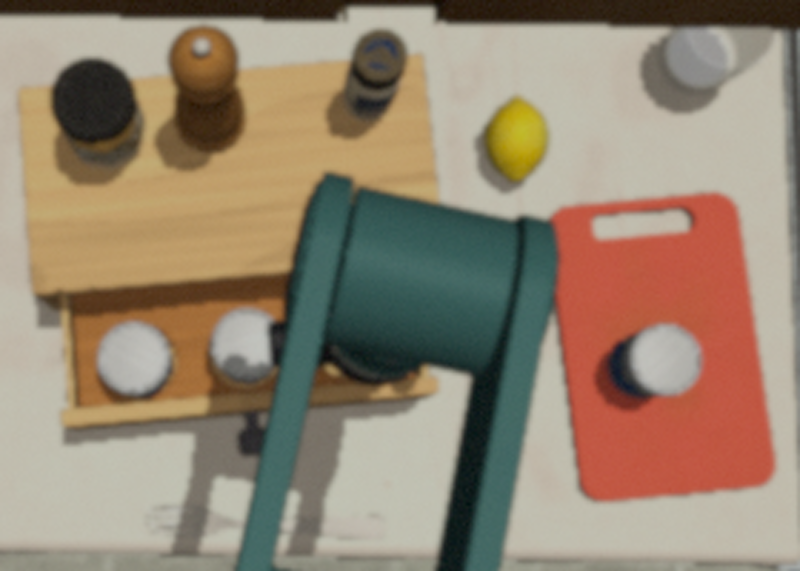

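The empty tin stands upright on the board (crop 662,358), and the left and middle tins are seated. Now I'll take the full tin in the middle well.

Call:
apply_moves --pt "0.02 0.18 0 0 0 0 0.7" --pt "0.02 0.341 0 0 0 0 0.7" --pt "0.02 0.341 0 0 0 0 0.7" --pt "0.02 0.341 -0.1 0 0 0 0.7" --pt "0.02 0.341 -0.2 0 0 0 0.7" --pt "0.02 0.341 -0.3 0 0 0 0.7" --pt "0.02 0.341 -0.36 0 0 0 0.7" --pt "0.02 0.341 -0.364 0 0 0 0.7"

```text
t: 17.65
eef_pos: [0.5029, 0.033, 0.0788]
eef_rot: [3.142, 0.007, 0.097]
wrist_force: [-1.1, -0.8, -0.4]
width: 0.0728
```

Call:
apply_moves --pt "0 0 0 0 0 0 -1" --pt "0 0 0 0 0 0 -1" --pt "0 0 0 0 0 0 -1" --pt "0 0 0 0 0 0 -1" --pt "0 0 0 0 0 0 -1"

```text
t: 18.15
eef_pos: [0.5051, 0.0355, 0.083]
eef_rot: [-3.14, -0.001, 0.1]
wrist_force: [-1.5, 3.9, 0.2]
width: 0.0563
```

Call:
apply_moves --pt "0 0 0.1 0 0 0 -1" --pt "0 0 0.2 0 0 0 -1" --pt "0 0 0.3 0 0 0 -1" --pt "0 0 0.4 0 0 0 -1" --pt "0 0 0.5 0 0 0 -1" --pt "0 0 0.6 0 0 0 -1" --pt "0 0 0.7 0 0 0 -1" --pt "0 0 0.76 0 0 0 -1" --pt "0 0 0.76 0 0 0 -1" --pt "0 0 0.76 0 0 0 -1"

```text
t: 19.15
eef_pos: [0.5049, 0.0345, 0.2714]
eef_rot: [3.141, 0.001, 0.099]
wrist_force: [-0.2, -0.3, -4.7]
width: 0.056
```

```bash
python3 heft.py; python3 - <<'E'
from h import *
c=cap('scene','scene3.png'); t=cap('top','top3.png')
a=cv2.resize(t['frame'][140:300,190:470],(560,320)); b=c['frame'][60:260,100:450]; b=cv2.resize(b,(490,280))
o=np.zeros((600,560,3),np.uint8); o[:320]=a; o[320:,:490]=b
cv2.imwrite('pics/f.png',o[:,:,::-1]); print(r.get_state()['joint_vel'])
E
```

```text
[ 0.1  -0.07 -4.11] [0.42 0.39 0.42] [0.5049 0.0349 0.2717] 0.05590090796727363 19.55
[ 0.00188797 -0.00390285 -0.00215513 -0.00134039  0.00080126 -0.00097596]
```

View pics/f.png

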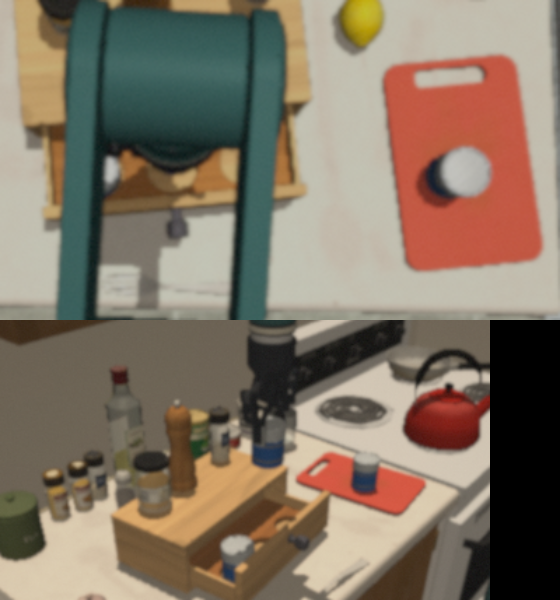

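The full tin hangs upright in the gripper (composite 268,445). The left tin stands in its well (236,560), and the empty one is on the board. Handing in.

```bash
python3 -c "
from workcell import r
print(r.sign_off())"
```

```text
the job is handed in; nothing more can be done
None
```

I pulled the drawer out to its stop, sorted the tins by hefting two of them, and handed the job in after about 20 s of the 72 s allowed. The hand-in gives no verdict.

- **Full tin (middle well):** it hefted at about 3.8 N net, and the reading on the final lift agreed, about 3.9 N net. It is held still and upright, with its underside about 21 cm above the worktop.
- **Empty tin (right well):** it hefted at about 0.8 N net. I set it down on the red board, touching with under 5 N, and the last picture shows it standing upright and released.
- **Half-full tin (left well):** I identified this one by elimination and never lifted it, so its weight is not confirmed by a reading. It still stands in its own well.

The last pictures show the drawer still out and the board, lemon and fork where they were. I did not check the mug and garlic in the final picture, but the arm never went near them. None of my checks disagreed.

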